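# Air the warming box on its folding stay

### The arm

A 6-joint arm with a two-finger parallel gripper is mounted at the origin on the work surface. World frame = base frame: x ahead of the robot, y to its left, z up, the work surface at z = 0. Lengths are in m, angles in degrees, forces in N, time in s.
With the tool pointing down it reaches from about 0.325 to 0.85 m from the base axis. Payload 15.5 kg.
Tool frame: the origin (TCP) lies at the very end of the fingers, on their centre line; the grasp point (between the pads) lies arm.grip_depth behind it (arm.grip_depth is the distance from the TCP to the grasp point, in m); z points along the fingers, y is the direction in which the jaws open and shut (so a half turn about z gives the same grasp; the last joint's range is limited). The gripper opens to 91 mm and grips with 3 to 60 N. Pads are 32 mm wide; open, the fingers measure 118 mm over their backs; the gripper's body (76 mm by 178 mm) begins 60 mm behind the grasp point.
Start: joints at [62.481, 28.281, 77.091, -0, 74.628, -5.472], TCP at [0.235, 0.579, 0.214] pointing down, gripper open.
Joint ranges: [-166.48, 166.48], [-47.26, 123.95], [12.59, 153.08], [-70.14, 250.14], [6.76, 159.57], [-176.63, 176.63]. Speed limits (degrees/s): [108.29, 108.29, 147.25, 172.46, 172.46, 172.46].

### API

Orientations are given as a 3x3 rotation matrix whose columns are the frame's x, y, z axes.
In Python, from rig import arm gives the robot as it stands. Calls block until the motion is done:
- arm.move_to(position, orientation): joint-space move of the TCP to a pose.
- arm.move_l(position, orientation=None, feed=0.15): straight line of the TCP; orientation=None keeps the orientation; feed is the mean speed in m/s.
- arm.move_joints(angles): joint-space move.
- arm.grip(opening): finger opening in m; the grip force is fixed at half the most; returns when the fingers have stopped.
- arm.sleep(seconds).
- arm.solve_ik(position, orientation): joint angles nearest the present ones, or None.
- arm.snapshot(name): name is "scene" or "top" or "wrist"; returns the picture (384x512x3 uint8, red, green, blue); there is no depth.
- arm.get_calibration(name): a dict with "intrinsics" (3x3 intrinsics, pixels), "cam_to_world" (4x4, takes a point from camera to world coordinates). Camera axes: x right, y down, z forward; pixel columns grow to the right and rows downward; lengths in m; the calibration is good to about 2 mm. A picture is of the moment at which its call begins: read the wrist's pose just before it. get_calibration takes no time and is no camera call; for the wrist camera it gives the pose at the moment of the call.
A pose or a line that the arm cannot do raises arm.Unreachable and nothing moves.
- arm.sign_off(): hands the job in, once; it reports no verdict.
Readings, each from a call of its own:
- arm.current_t(): time.
- arm.current_joint_positions(): joint angles.
- arm.current_dq(): joint speeds.
- arm.current_tau(): joint torques, N m.
- arm.current_ee_pos(): TCP position.
- arm.current_tool_rot(): TCP orientation.
- arm.current_force(): force on the tool from outside, world axes, zero at the start.
- arm.current_torque(): the same for the moment, N m.
- arm.current_width(): finger opening in m.
Only numpy, scipy, OpenCV 4.12 (cv2) and the standard library are available. Lean on these libraries where they do the work, as an engineer would, in place of code of your own. Each camera call takes 0.05 s, during which the arm holds its last target.

### The job

Air out the benchtop warming box, the one with the jointed metal stay on its side: raise its lid, which has a bar at the front, until the stay locks straight, then let go and leave it propped on the stay alone, hands off, for at least two seconds. Then break the stay's knee (its black knob gives way towards the front of the box) so that the lid sinks, and leave it fully shut. Leave the smaller dish box, the jar and the stack of dishes where they are.

Things in the scene. Friction and masses are not known exactly. Their poses are not given: they have to be found in the camera images.
- warm_box: White fixed warming box, 200 mm deep (x), 220 mm wide (y), 90 mm high, with a flat 12 mm lid hinged at its back edge (away from the robot) and a folding stay on its right side seen from the robot. Origin: centre of its underside; +x to the back, y left. Its front bar faces the robot within 0.2 rad.
- lid_bar (a point): Middle of the steel bar at the lid's front edge: 12 mm thick, 120 mm long, held by an arm at each end, a 29 mm gap behind it; 96 mm above the bench when shut. The frame turns with the lid: y along the bar, x from bar to hinge (level when shut). Hinge axis: parallel to the bar, 235 mm along +x and 6 mm along -z.
- knee_knob (a point): Middle of the black knob at the stay's knee: 18 mm thick, 36 mm long, axis parallel to the lid bar, 173 mm right of the box's middle (63 mm outside its wall). Lid shut: low beside the box's front, about 46 mm above the bench; stay locked: about 120 mm up. Its axes turn with the stay.
- lid (a joint): Lid angle, rad: 0 shut, about 0.96 at most (stay straight), about 0.95 propped on the locked stay. Lid about 0.6 kg; raising it takes 2 to 6 N at the bar, which may turn in a light grip. The hinge is damped: unsupported, the lid sinks shut by itself in 1 to 2 s.
- stay (a joint): Knee angle of the stay (two 73 mm steel links), rad: 0 folded, 2.44 straight, 2.62 locked at its stop past straight. A weak spring swings it into the lock when the lid is pulled up to its limit (clear resistance) and eased back. To break it push the knob 30 mm or more to the box's front, 1 to 4 N; the lid then sinks and the knob swings on forwards and down.
- dish_box: Bystander: smaller closed white box, fixed, 140 x 130 mm, 65 mm high, with a bar at the front but no stay. Origin: centre of its underside. It stands beside the warming box, on either side.
- jar: Bystander: loose amber jar, 44 mm in diameter, 65 mm high, in front of the boxes. Origin: centre of its underside.
- dishes: Bystander: loose stack of three clear round dishes, 61 mm in diameter, 42 mm high, behind the boxes. Origin: centre of its underside.

How it is judged (in metres and radians):
On the way, in this order (a step that is already met when the one before it is completed fails the run):
1. the lid stands open on the locked stay, untouched by the robot, for two seconds (value of joint lid above 0.88 rad and value of joint stay above 2.53 rad and contact force between each of the arm, the fingers and warm_box below 0.2 N), for 2 s.
2. the stay's knee is broken (value of joint stay below 2.2 rad), for 0.1 s.
At the end, for the whole second after the job is handed in: After it has stood open on the locked stay, untouched, for two seconds, the lid is shut again (within 0.05 rad, at rest) with the stay folded (knee below 0.3 rad) (value of joint lid below 0.05 rad and value of joint stay below 0.3 rad and velocity of joint lid between -0.05 and 0.05 rad/s).
It fails at once if the jar is pushed away (over 30 mm) or tipped (distance of jar from where it was at the start of the episode above 0.03 m or angle between jar's own z axis and vertical above 0.5 rad).
It fails at once if the stack of dishes is pushed away (over 30 mm) or tipped (distance of dishes from where it was at the start of the episode above 0.03 m or angle between dishes's own z axis and vertical above 0.5 rad).
It fails at once if the dish box is pushed hard (contact force between anything else and dish_box above 30 N).
It also fails if it takes over 64 s, if anything falls off the work surface, if the arm or the gripper's body presses on something with over 40 N, if the wrist force passes 120 N, or if a joint passes its speed limit or range.

## Working session

There is one attempt and no reset: what is moved stays moved. The work goes in short steps, each a Python script; the robot and the scene stay as the last script left them, time stands still between calls to the robot, and variables do not carry over. Pictures are saved under pics/ and viewed, and the job is handed in when it is done.

```bash
ls; mkdir -p pics; python3 - <<'E'
from rig import arm
import cv2
for n in("scene","top","wrist"):
    im=arm.snapshot(n); cv2.imwrite(f"pics/{n}0.png",im[:,:,::-1])
    c=arm.get_calibration(n); print(n,c["intrinsics"].round(1).tolist(),c["cam_to_world"].round(3).tolist())
print(arm.current_t(),arm.grip_depth,arm.current_tool_rot().round(3).tolist(),arm.current_width(),arm.current_force())
E
```

```text
pics
scene [[380.7, 0.0, 261.6], [0.0, 380.7, 188.7], [0.0, 0.0, 1.0]] [[-0.762, 0.389, -0.518, 0.986], [0.648, 0.442, -0.62, 0.366], [-0.012, -0.808, -0.589, 0.524], [0.0, 0.0, 0.0, 1.0]]
top [[431.8, 0.0, 250.9], [0.0, 431.8, 186.2], [0.0, 0.0, 1.0]] [[0.156, -0.967, 0.202, 0.377], [-0.988, -0.153, 0.03, -0.111], [0.002, -0.205, -0.979, 1.048], [0.0, 0.0, 0.0, 1.0]]
wrist [[290.1, 0.0, 255.8], [0.0, 290.1, 193.2], [0.0, 0.0, 1.0]] [[0.377, 0.899, 0.224, 0.172], [0.926, -0.365, -0.092, 0.604], [-0.001, 0.242, -0.97, 0.384], [0.0, 0.0, 0.0, 1.0]]
0.15 0.0188 [[-0.927, 0.375, -0.0], [0.375, 0.927, -0.001], [0.0, -0.001, -1.0]] 0.09077713305409955 [ 0.22038803 -1.01161241 -1.24378363]
```

View pics/scene0.png

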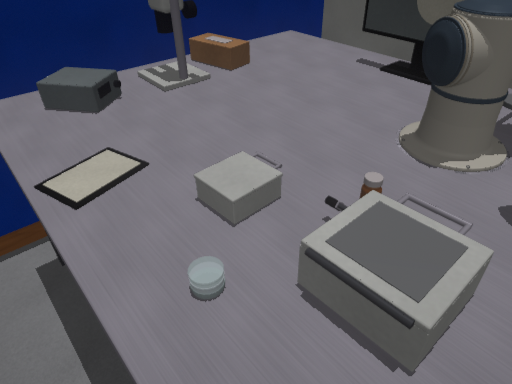

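View pics/top0.png

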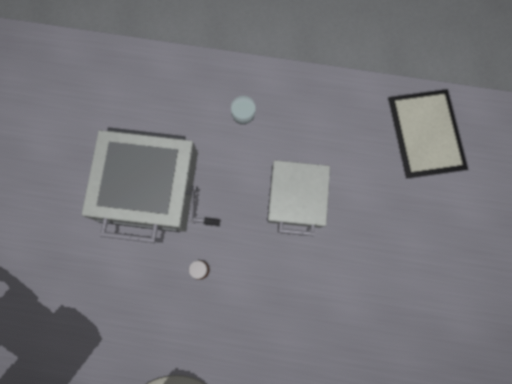

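```bash
python3 - <<'E'
import cv2
im=cv2.imread("pics/top0.png")
c=im[130:330,130:400]; cv2.imwrite("pics/top0c.png",cv2.resize(c,None,fx=2.9,fy=2.9,interpolation=cv2.INTER_CUBIC))
E
```

```text
(no output)
```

View pics/top0c.png

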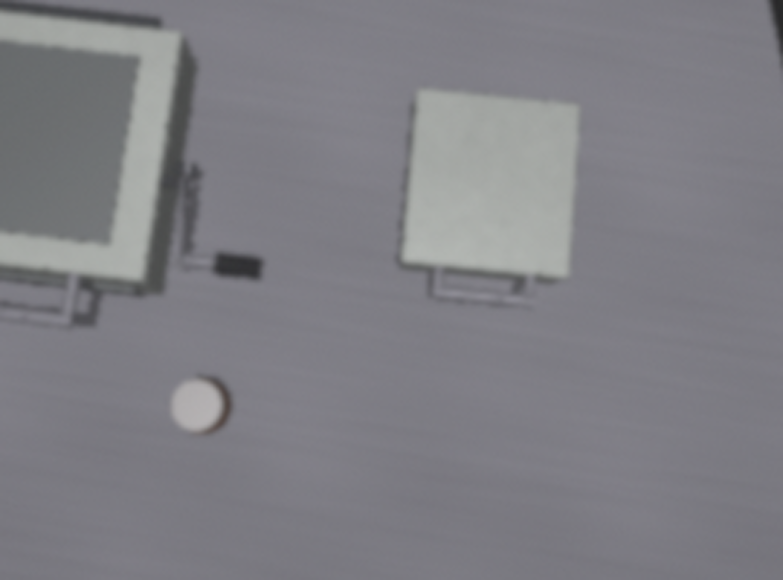

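The top view shows the warming box at left with its bar near (129,238), the knob at (212,222), the jar at (198,270), the dish box at (300,193) and the dishes at (243,108). I'll enlarge the box.

```bash
python3 - <<'E'
import cv2
im=cv2.imread("pics/top0.png")
c=im[120:290,75:235]; cv2.imwrite("pics/top0d.png",cv2.resize(c,None,fx=3.5,fy=3.5,interpolation=cv2.INTER_CUBIC))
E
```

```text
(no output)
```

View pics/top0d.png

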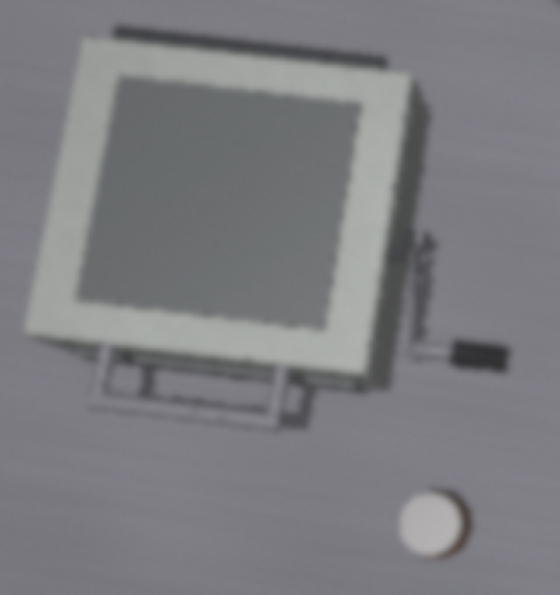

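View pics/wrist0.png

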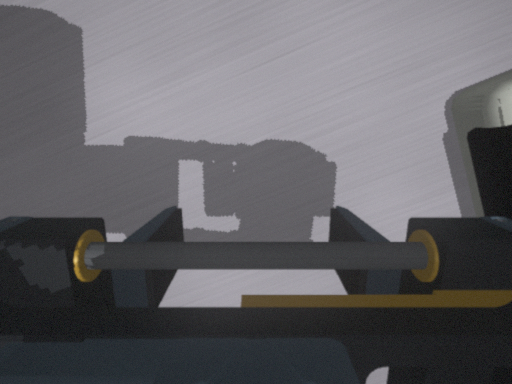

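```bash
cat > h.py <<'E'
import numpy as np
from rig import arm
def ray(n,u,v,z):
    c=arm.get_calibration(n);K=c["intrinsics"];T=c["cam_to_world"]
    d=T[:3,:3]@np.linalg.solve(K,[u,v,1.]);o=T[:3,3]
    return o+d*(z-o[2])/d[2]
def proj(n,p):
    c=arm.get_calibration(n);K=c["intrinsics"];T=c["cam_to_world"]
    q=K@(T[:3,:3].T@(np.asarray(p)-T[:3,3]));return q[:2]/q[2]
E
python3 - <<'E'
from h import *
f=lambda u,v,z: ray("top",75+u/3.5-.36,120+v/3.5-.36,z)
P={k:f(*q) for k,q in dict(BL=(83,38,.102),BR=(412,73,.102),FR=(367,375,.102),FL=(25,333,.102),b1=(92,405,.096),b2=(277,423,.096),knob=(480,356,.046),knobL=(451,353,.046),knobR=(509,360,.046),jar=(431,523,.065)).items()}
for k,v in P.items(): print(k,v.round(4))
d=lambda a,b:np.linalg.norm(P[a]-P[b])
print(d("BL","BR"),d("FL","FR"),d("BL","FL"),d("BR","FR"),d("b1","b2"))
e=lambda a,b:np.degrees(np.arctan2(*(P[a]-P[b])[[1,0]]))
print(e("BL","FL"),e("BR","FR"),e("BL","BR")-90,e("FL","FR")-90,e("b1","b2")-90)
c=(P["BL"]+P["BR"]+P["FR"]+P["FL"])/4; print("center",c)
for p in [(382,179),]: pass
pix=[ray("top",300,193,.065),ray("top",243,108,.042)];print(pix)
E
```

```text
BL [0.6467 0.2856 0.102 ]
BR [0.6568 0.0678 0.102 ]
FR [0.4579 0.0594 0.102 ]
FL [0.4504 0.2773 0.102 ]
b1 [0.4129 0.2275 0.096 ]
b2 [0.42   0.1105 0.096 ]
knob [ 0.4869 -0.0024  0.046 ]
knobL [0.4859 0.017  0.046 ]
knobR [ 0.4873 -0.0219  0.046 ]
jar [0.3744 0.0078 0.065 ]
0.2179643753590516 0.21797942473801085 0.19648166934846042 0.1990776684524121 0.11720892367449534
2.4113347269592302 2.4145985325696415 2.6706675678703533 1.9882879917679048 3.4635364956656645
center [0.55293517 0.17253129 0.102     ]
[array([ 0.58174134, -0.19487755,  0.065     ]), array([ 0.77673343, -0.02914924,  0.042     ])]
```

```bash
cat >> h.py <<'E'
yaw=np.radians(2.5);xb=np.array([np.cos(yaw),np.sin(yaw),0]);yb=np.array([-np.sin(yaw),np.cos(yaw),0]);zb=np.array([0,0,1.])
C=np.array([.553,.172,0]);H=C+.1*xb+.09*zb
def bar(t): return H+(-.235*np.cos(t)+.006*np.sin(t))*xb+(.235*np.sin(t)+.006*np.cos(t))*zb
def R(p,s=1):
    p=np.radians(p);z=np.sin(p)*xb-np.cos(p)*zb;y=s*(np.cos(p)*xb+np.sin(p)*zb)
    return np.column_stack([np.cross(y,z),y,z])
E
python3 - <<'E'
from h import *
print(bar(0),bar(.95),proj("top",bar(0)),arm.current_t())
for s in(1,-1):
  for t in(0,.5,.96):
    for p in(40,30,20,10,0,-10,-20,-30):
      q=arm.solve_ik(bar(t)+.012*R(p,s)[:,2],R(p,s)); print(s,t,p,None if q is None else np.round(q))
print(arm.current_t())
E
```

```text
[0.41812849 0.16611138 0.096     ] [0.52121525 0.17061225 0.28464274] [128.77709831 237.38602284] 0.15
1 0 40 None
1 0 30 [ 21.  26. 133. 229.  12. 148.]
1 0 20 [ 18.  23. 125. -23.  13.  37.]
1 0 10 [ 16.  24. 117.  -5.  30.  17.]
1 0 0 [ 14.  26. 110.  -0.  44.  12.]
1 0 -10 [ 13.  30. 102.   2.  58.   9.]
1 0 -20 [12. 34. 95.  3. 71.  8.]
1 0 -30 [11. 39. 88.  4. 82.  7.]
1 0.5 40 None
1 0.5 30 [ 19.  10. 121. -23.  22.  36.]
1 0.5 20 [ 17.  11. 113.  -8.  37.  20.]
1 0.5 10 [ 15.  14. 106.  -3.  51.  14.]
1 0.5 0 [13. 18. 98. -0. 64. 11.]
1 0.5 -10 [12. 23. 91.  2. 76.  9.]
1 0.5 -20 [11. 28. 85.  3. 87.  8.]
1 0.5 -30 [10. 33. 78.  4. 98.  7.]
1 0.96 40 [ 18.   7. 115. -28.  22.  38.]
1 0.96 30 [ 16.   8. 106. -11.  37.  21.]
1 0.96 20 [14. 11. 98. -5. 51. 14.]
1 0.96 10 [13. 14. 90. -2. 65. 11.]
1 0.96 0 [12. 19. 83. -0. 78.  9.]
1 0.96 -10 [11. 24. 75.  1. 90.  8.]
1 0.96 -20 [ 10.  30.  68.   3. 102.   8.]
1 0.96 -30 [ 10.  35.  61.   4. 113.   8.]
-1 0 40 [ 25.  34. 142. 204.  36.  -2.]
-1 0 30 [ 21.  26. 133. 229.  12. -32.]
-1 0 20 [  18.   23.  125.  -23.   13. -143.]
-1 
[... 280 characters left out ...]
 22. -144.]
-1 0.5 20 [  17.   11.  113.   -8.   37. -160.]
-1 0.5 10 [  15.   14.  106.   -3.   51. -166.]
-1 0.5 0 [  13.   18.   98.   -0.   64. -169.]
-1 0.5 -10 [  12.   23.   91.    2.   76. -171.]
-1 0.5 -20 [  11.   28.   85.    3.   87. -172.]
-1 0.5 -30 [  10.   33.   78.    4.   98. -173.]
-1 0.96 40 [  18.    7.  115.  -28.   22. -142.]
-1 0.96 30 [  16.    8.  106.  -11.   37. -159.]
-1 0.96 20 [  14.   11.   98.   -5.   51. -166.]
-1 0.96 10 [  13.   14.   90.   -2.   65. -169.]
-1 0.96 0 [  12.   19.   83.   -0.   78. -171.]
-1 0.96 -10 [  11.   24.   75.    1.   90. -172.]
-1 0.96 -20 [  10.   30.   68.    3.  102. -172.]
-1 0.96 -30 [  10.   35.   61.    4.  113. -172.]
0.15
```

```bash
python3 - <<'E'
from h import *
import cv2
r=R(5);g=bar(0)+.014*r[:,2]
arm.grip(.0275)
arm.move_to(g-.10*r[:,2],r)
arm.move_l(g-.03*r[:,2],feed=.15)
print(arm.current_t(),arm.current_force())
for n in("scene","wrist","top"): cv2.imwrite(f"pics/{n}1.png",arm.snapshot(n)[:,:,::-1])
a=[cv2.imread(f"pics/{n}1.png") for n in("scene","wrist")]
cv2.imwrite("pics/p1.png",cv2.resize(cv2.hconcat([a[0][150:350,230:512],a[1][:200,100:382]]),None,fx=1.4,fy=1.4))
E
```

```text
3.475 [-0.40016121 -0.03430223  0.59608061]
```

View pics/p1.png

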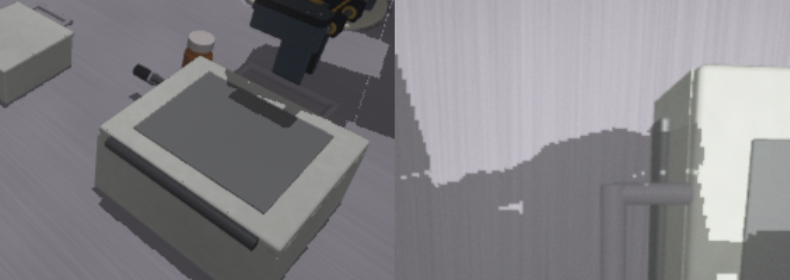

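View pics/wrist1.png

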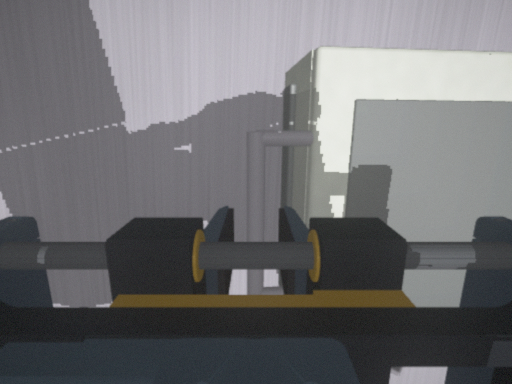

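The wrist view shows the bar (column ~256) centred between the finger inner faces (~233 and ~282), and the back finger is clear of the lid edge. I'll descend and grip.

```bash
python3 - <<'E'
from h import *
import cv2
r=R(5);g=bar(0)+.014*r[:,2]
arm.move_l(g,feed=.1); print(arm.current_force())
arm.grip(0.0); print(arm.current_width(),arm.current_force(),arm.current_t())
def go(t,p,feed):
    rr=R(p); arm.move_l(bar(t)+.014*rr[:,2],rr,feed=feed)
for t in np.linspace(.08,.88,11):
    go(t,5-40*t/.95,.08)
    print(round(t,2),arm.current_force().round(1),arm.current_torque().round(1),round(arm.current_t(),2),round(arm.current_width(),4))
for n in("scene","top"): cv2.imwrite(f"pics/{n}2.png",arm.snapshot(n)[:,:,::-1])
E
```

```text
[ 0.56769522 -0.4200183   0.85268506]
0.011006617557007842 [-2.59957657  0.58174752  7.7760676 ] 4.475
0.08 [ 1.   0.7 -3.6] [ 0.2  0.1 -0.1] 4.86 0.0113
0.16 [ 0.7  1.1 -4.2] [ 0.2  0.  -0.1] 5.24 0.0112
0.24 [ 0.1  1.4 -4.3] [ 0.2 -0.  -0.2] 5.62 0.0112
0.32 [-0.3  0.8 -4.3] [ 0.1  0.1 -0.1] 6.01 0.0111
0.4 [-1.3  0.1 -3.2] [-0.1  0.2 -0.1] 6.39 0.0114
0.48 [-2.1 -1.1 -2.3] [-0.2  0.4 -0.1] 6.78 0.0113
0.56 [-4.1 -1.  -1.3] [-0.4  0.6 -0. ] 7.16 0.0112
0.64 [-5.6 -2.9 -0.2] [-0.6  0.9  0. ] 7.54 0.0111
0.72 [-6.7 -3.2  2.1] [-0.7  1.2  0.1] 7.92 0.0111
0.8 [-7.2 -4.6  4.2] [-0.8  1.4  0.2] 8.31 0.0111
0.88 [-7.6 -5.8  6.5] [-0.9  1.7  0.4] 8.69 0.0114
```

View pics/scene2.png

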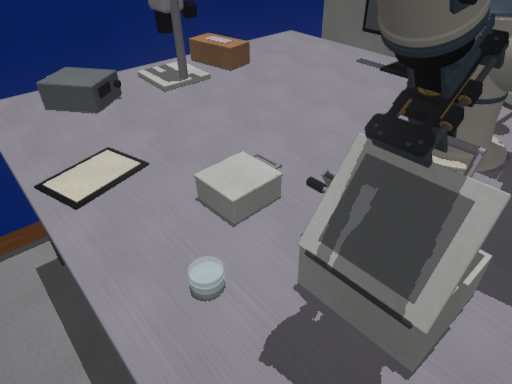

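The lid is raised to about 0.88 rad and the knee is nearly straight. Next I'll creep to the limit while watching the tangential force.

```bash
python3 - <<'E'
from h import *
import cv2
def go(t,p,feed):
    rr=R(p); arm.move_l(bar(t)+.014*rr[:,2],rr,feed=feed)
p=5-40*.88/.95
for t in np.arange(.90,1.02,.01):
    go(t,p,.03)
    F=arm.current_force();tan=np.sin(t)*xb+np.cos(t)*zb;rad=-np.cos(t)*xb+np.sin(t)*zb
    print(round(t,2),F.round(1),(F@tan).round(1),(F@rad).round(1),round(arm.current_t(),2))
    if F@tan<-13: break
arm.sleep(.3);print(arm.current_force(),arm.current_ee_pos()-bar(t)-.014*R(p)[:,2])
for n in("scene","top"): cv2.imwrite(f"pics/{n}3.png",arm.snapshot(n)[:,:,::-1])
a=[cv2.imread(f"pics/{n}3.png") for n in("scene","top")]
cv2.imwrite("pics/p3.png",cv2.resize(cv2.hconcat([a[0][100:320,250:500],a[1][80:300,60:310]]),None,fx=1.6,fy=1.6,interpolation=2))
E
```

```text
0.9 [-8.3 -6.   4.9] -3.7 9.2 9.1
0.91 [-7.2 -6.1  6.2] -2.1 9.4 9.35
0.92 [-7.5 -6.   6.7] -2.1 10.0 9.6
0.93 [-7.4 -5.8  7.4] -1.7 10.5 9.85
0.94 [-8.5 -6.   7.6] -2.6 11.3 10.1
0.95 [-7.8 -6.4  9.5] -1.0 12.4 10.35
0.96 [-8.2 -6.7  8.9] -1.8 12.2 10.6
0.97 [-10.4  -7.2   7.1] -4.8 11.9 10.85
0.98 [-16.3  -7.6   2.3] -12.5 11.2 11.1
0.99 [-23.3  -8.1  -6.2] -23.1 7.8 11.35
[-24.34343388  -8.18572149  -6.15090463] [-0.0029986  -0.00075331 -0.00079034]
```

View pics/p3.png

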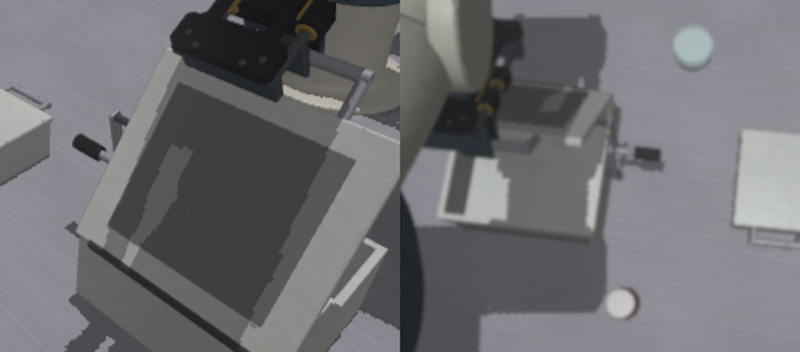

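Clear resistance appeared at the limit (−23 N tangential). The knob is now about 45 px further back, at top-view (214,177). I'll ease back into the lock, then check that the lid is carried before letting go.

```bash
python3 - <<'E'
from h import *
import cv2
def go(t,p,feed):
    rr=R(p); arm.move_l(bar(t)+.014*rr[:,2],rr,feed=feed)
p=5-40*.88/.95
print(ray("top",214.4,176.9,.12))
for t in (.98,.97,.96,.95,.945):
    go(t,p,.02); arm.sleep(.1)
    F=arm.current_force();tan=np.sin(t)*xb+np.cos(t)*zb;rad=-np.cos(t)*xb+np.sin(t)*zb
    print(t,F.round(1),(F@tan).round(1),(F@rad).round(1),round(arm.current_t(),2))
for n in("scene","top"): cv2.imwrite(f"pics/{n}4.png",arm.snapshot(n)[:,:,::-1])
a=[cv2.imread(f"pics/{n}4.png") for n in("scene","top")]
cv2.imwrite("pics/p4.png",cv2.resize(cv2.hconcat([a[0][100:320,250:500],a[1][80:300,60:310]]),None,fx=1.6,fy=1.6,interpolation=2))
E
```

```text
[0.57662735 0.00107866 0.12      ]
0.98 [-15.3  -7.5   2.5] -11.6 10.7 12.12
0.97 [-10.2  -6.7   7.7] -4.3 12.2 12.48
0.96 [-4.6 -6.  13.6] 3.8 13.9 12.85
0.95 [ 3.1 -6.4 21.3] 14.6 15.7 13.22
0.945 [ 6.9 -6.  26. ] 20.6 17.2 13.57
```

View pics/p4.png

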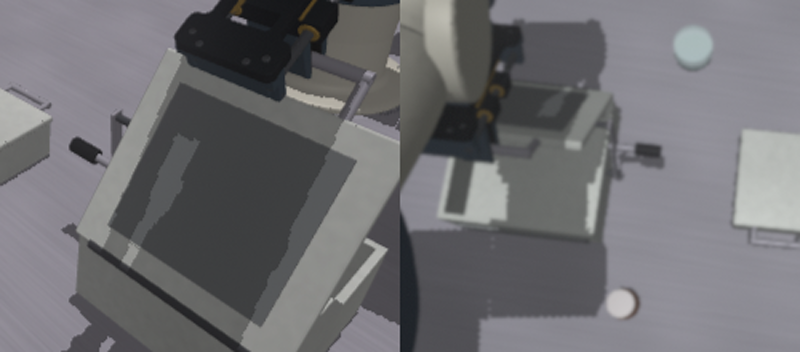

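The lid resists going back down (bar pushes up 20 N) and the knob snapped further back, so the stay is locked. I'll unload, open and retreat.

```bash
python3 - <<'E'
from h import *
import cv2
p=5-40*.88/.95
r=R(p); arm.move_l(bar(.964)+.014*r[:,2],r,feed=.02)
print(arm.current_force().round(1))
arm.grip(.025);print(arm.current_force().round(1),arm.current_width())
e=arm.current_ee_pos()
arm.move_l(e-.09*r[:,2],feed=.08);print(arm.current_force().round(1),arm.current_t())
for n in("scene","top"): cv2.imwrite(f"pics/{n}5.png",arm.snapshot(n)[:,:,::-1])
a=[cv2.imread(f"pics/{n}5.png") for n in("scene","top")]
cv2.imwrite("pics/p5.png",cv2.resize(cv2.hconcat([a[0][100:320,250:500],a[1][80:300,60:310]]),None,fx=1.6,fy=1.6,interpolation=2))
E
```

```text
[-7.9 -6.3 10.5]
[ 0.  -0.1  0.1] 0.024840864902711677
[ 0.7 -0.  -0.8] 15.75
```

View pics/p5.png

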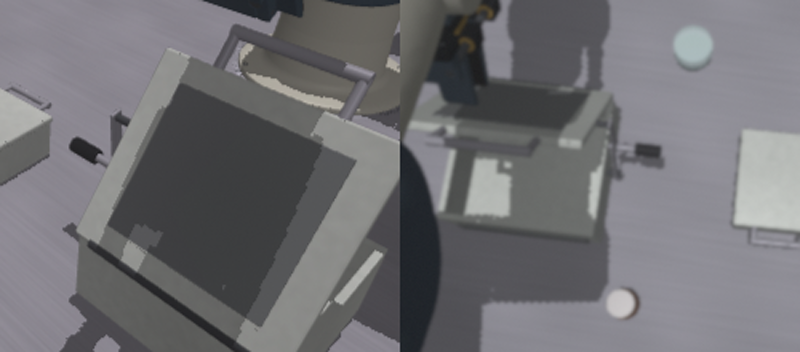

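The lid stands open on its own, with the knob at scene (303,194) and top (215,174). I'll hold off for the two seconds and triangulate the knob.

```bash
python3 - <<'E'
from h import *
import cv2
arm.sleep(2.4)
def oray(n,u,v):
    c=arm.get_calibration(n);T=c["cam_to_world"];d=T[:3,:3]@np.linalg.solve(c["intrinsics"],[u,v,1.]);return T[:3,3],d/np.linalg.norm(d)
A=np.zeros((3,3));b=np.zeros(3)
for q in(("scene",303.1,193.8),("top",214.7,173.8)):
    o,d=oray(*q);M=np.eye(3)-np.outer(d,d);A+=M;b+=M@o
x=np.linalg.solve(A,b);print("knob",x,proj("scene",x),proj("top",x))
print("box frame",(x-C)@xb,(x-C)@yb,x[2])
print(arm.current_t(),arm.current_ee_pos())
q0=arm.current_joint_positions()
k=x-.004*yb
for n in("scene","top"): cv2.imwrite(f"pics/{n}6.png",arm.snapshot(n)[:,:,::-1])
a=[cv2.imread(f"pics/{n}6.png") for n in("scene","top")]
cv2.imwrite("pics/p6.png",cv2.resize(cv2.hconcat([a[0][150:230,270:370],a[1][135:215,170:270]]),None,fx=4,fy=4,interpolation=2))
for s in(1,-1):
  for d in(.06,-.04):
    print(s,d,arm.solve_ik(k+d*xb-np.array([0,0,.015]),R(0,s)))
E
```

```text
knob [0.58461533 0.00067219 0.11961275] [303.85659169 193.89817532] [215.22091664 173.48743314]
box frame 0.024112026185986308 -0.17254378704412968 0.11961275363499153
18.25 [0.56437162 0.17258451 0.35071684]
1 0.06 [-5.36688727e+00  3.63277251e+01  8.07851203e+01 -2.54444375e-14
  6.28871546e+01 -7.86688727e+00]
1 -0.04 [-6.81304848e+00  2.96674149e+01  9.55257535e+01 -2.54444375e-14
  5.48068316e+01 -9.31304848e+00]
-1 0.06 [-5.36688727e+00  3.63277251e+01  8.07851203e+01 -2.54444375e-14
  6.28871546e+01  1.72133113e+02]
-1 -0.04 [-6.81304848e+00  2.96674149e+01  9.55257535e+01 -2.54444375e-14
  5.48068316e+01  1.70686952e+02]
```

View pics/p6.png

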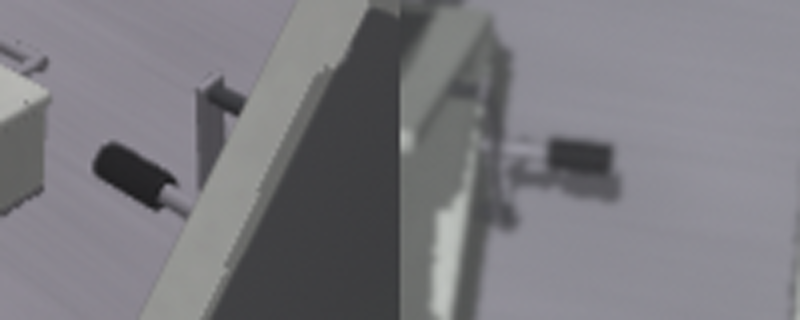

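The knob is at (0.585, 0.001, 0.120), i.e. 173 mm right and 120 mm up, as specified. I'll come in behind it with closed fingers. The wrist camera goes on the side away from the lid, which needs the half turn.

```bash
python3 - <<'E'
from h import *
import cv2
k=np.array([.5846,.0007,.1196])-.007*yb
r=R(0,-1)
up=arm.current_ee_pos()+[0,0,.06]
pre=k+.058*xb; hi=pre.copy();hi[2]=.36; lo=pre.copy();lo[2]=.106
print(arm.solve_ik(hi,r),arm.solve_ik(lo,r))
arm.move_l(up,feed=.15)
hi2=hi+[-.02,-.06,.05]
arm.move_to(hi2,r); print(arm.current_force().round(1),arm.current_t())
arm.grip(0.0)
arm.move_to(hi,r)
print(arm.current_joint_positions().round(1))
arm.move_l(lo,feed=.12)
print(arm.current_force().round(1),arm.current_t(),arm.current_ee_pos(),lo)
for n in("scene","top"): cv2.imwrite(f"pics/{n}7.png",arm.snapshot(n)[:,:,::-1])
a=[cv2.imread(f"pics/{n}7.png") for n in("scene","top")]
cv2.imwrite("pics/p7.png",cv2.resize(cv2.hconcat([a[0][100:320,250:500],a[1][80:300,60:310]]),None,fx=1.6,fy=1.6,interpolation=2))
E
```

```text
[-5.65498208e+00  2.45052761e+01  6.09368043e+01 -2.54444375e-14
  9.45579196e+01  1.71845018e+02] [-5.65498208e+00  3.61033039e+01  8.10083224e+01 -2.54444375e-14
  6.28883737e+01  1.71845018e+02]
[-0.6 -0.6  0.2] 21.325
[ -5.6  24.6  61.   -0.   94.6 171.8]
[ 0.6  0.2 -0.8] 24.55 [ 0.64310267 -0.00376289  0.10645305] [ 0.64285013 -0.00376341  0.106     ]
```

View pics/p7.png

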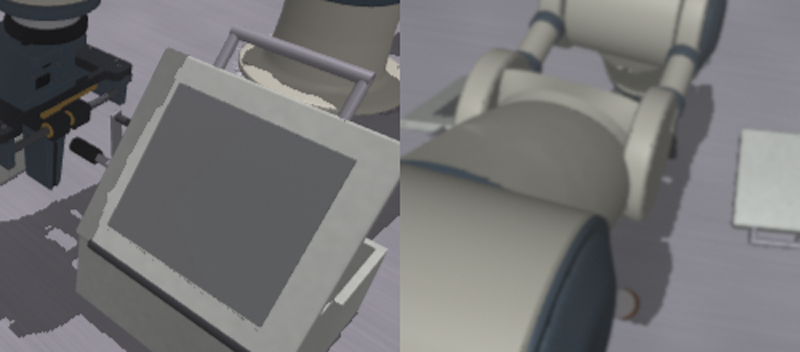

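The fingers are behind the knob, the lid is still propped and the contact force is near zero. Now the push towards the front.

```bash
python3 - <<'E'
from h import *
import cv2
k=np.array([.5846,.0007,.106])-.007*yb
for d in (.03,.02,.01,0,-.01,-.02,-.028):
    arm.move_l(k+d*xb,feed=.06); print(d,arm.current_force().round(1),round(arm.current_t(),2))
arm.move_l(k-.028*xb+[0,0,.04],feed=.1)
print(arm.current_force().round(1))
for n in("scene",): cv2.imwrite(f"pics/{n}8.png",arm.snapshot(n)[:,:,::-1])
arm.sleep(1.5)
cv2.imwrite("pics/scene9.png",arm.snapshot("scene")[:,:,::-1])
a=[cv2.imread(f"pics/scene{n}.png") for n in(8,9)]
cv2.imwrite("pics/p8.png",cv2.resize(cv2.hconcat([a[0][100:320,250:500],a[1][100:320,250:500]]),None,fx=1.6,fy=1.6,interpolation=2))
print(arm.current_force().round(1),arm.current_t())
E
```

```text
0.03 [0.9 1.1 0.4] 25.27
0.02 [ 0.9  0.7 -0.7] 25.58
0.01 [-0.2  0.6 -0.4] 25.9
0 [ 0.8 -0.3  0.2] 26.22
-0.01 [-0.9 -0.5 -0.8] 26.53
-0.02 [-0.7 -0.4  0.6] 26.85
-0.028 [0.5 0.1 0.2] 27.13
[-0.4 -0.1 -1.1]
[-0.2 -0.4 -0.6] 29.2833
```

View pics/p8.png

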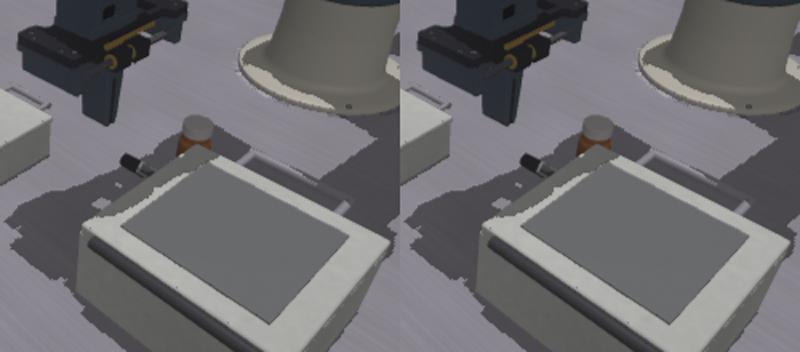

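The lid has sunk and looks shut, with the knob low at the front. I'll back off and check it in the top view against the starting picture.

```bash
python3 - <<'E'
from h import *
import cv2
e=arm.current_ee_pos(); arm.move_l(e+[0,0,.15],feed=.15)
q=arm.current_joint_positions();q[0]-=60;arm.move_joints(q)
arm.sleep(.3)
for n in("scene","top"):
    im=arm.snapshot(n)[:,:,::-1];cv2.imwrite(f"pics/{n}10.png",im)
    m=cv2.absdiff(im,cv2.imread(f"pics/{n}0.png"))
    cv2.imwrite(f"pics/d{n}.png",m)
a=[cv2.imread(f"pics/top{n}.png")[90:310,75:325] for n in(0,10)]
cv2.imwrite("pics/p10.png",cv2.resize(cv2.hconcat(a),None,fx=1.6,fy=1.6,interpolation=2))
a=[cv2.imread(f"pics/scene{n}.png")[130:350,180:500] for n in(0,10)]
cv2.imwrite("pics/p11.png",cv2.resize(cv2.hconcat(a),None,fx=1.25,fy=1.25,interpolation=2))
print(arm.current_t())
E
```

```text
32.8417
```

View pics/p10.png

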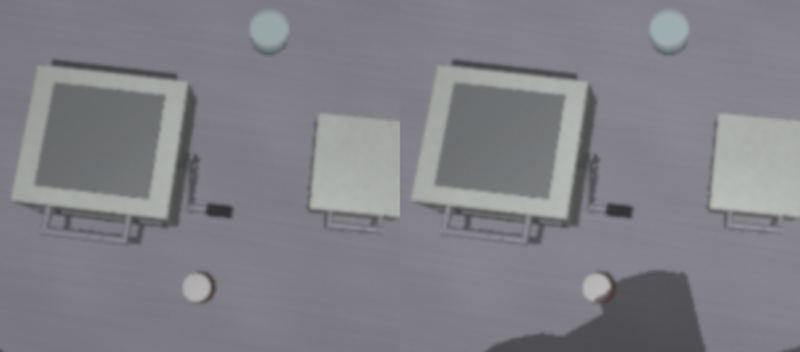

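View pics/p11.png

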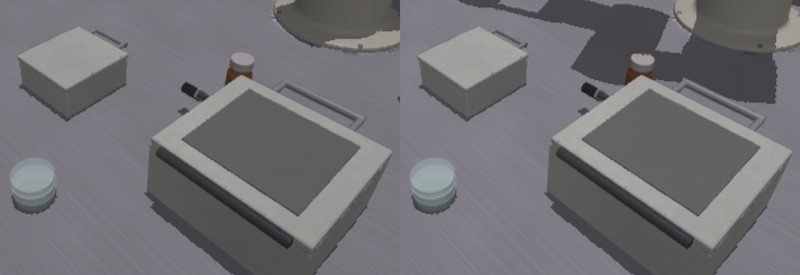

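Both views match the starting pictures: lid shut, knob folded at the front, and the jar, dishes and dish box where they were.

```bash
python3 -c "
from rig import arm
arm.sign_off()"
```

```text
the job is handed in; nothing more can be done
```

The job is done and handed in at about 33 s on the robot's clock, under the 64 s limit; sign-off gives no verdict.

- **Raising and locking:** I gripped the lid bar and raised the lid until it met clear resistance, about 23 N. I then eased it back until the stay carried it; pressing down met about 20 N.
- **Standing open:** I let go and backed off. The lid stood propped with nothing touching it for well over two seconds, from about 15.7 s to about 25 s. Pictures in that time showed it still up.
- **Breaking the knee:** I pushed the knob about 50 mm towards the front with closed fingers. The lid sank shut by itself.
- **Last checks:** The final top and scene pictures match the starting ones. The lid is shut, the stay is folded, and the jar, dishes and dish box have not visibly moved.

The joint angles cannot be read directly, so "locked" and "shut" rest on the forces and pictures. The force readings during the knob push stayed within noise (about 1 N), so the break itself shows only in the pictures. No check failed or disagreed.

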